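# Empty the hanging specimen tub into the tray

## Task

Lift the closed grey specimen tub up and off its hanging stand and set it flat on the free bench with its lid still shut. Swing its lid fully back, past the point where it snaps over and stays open by itself, and only then take the tub again and tip its contents (a steel block and an electrode tube) out over its ramp end, low over the shallow metal tray, so that they land in it. Set the empty tub back upright on the bench beside the tray, and leave the two bottles and the small jar where they stand.

Things in the scene. Friction and masses are not known exactly. Their poses are not given: they have to be found in the camera images.
- tub: Grey plastic tub, 150 mm (x) x 56 (y) x 42 tall, 46 with lid; 0.34 kg with lid, contents 0.21 kg more. Origin: centre of underside. Plain full-length side walls: pinch the 56 mm width from above. Starts hanging on the stand, front (-x) away from the plate, origin 84 mm above the bench, front sagging 3 degrees.
- lid (a joint): Angle of the tub's lid about a hinge across its back end: 0 shut, 2.1 rad fully back on its stop (leaning backward beyond upright). Over-centre spring: below about 1.3 rad it snaps shut by itself (1 to 1.5 N at the tab starts it), above that it swings on by itself to 2.1 and stays there, also when the tub is tipped.
- lid_hinge (a point): Point on the lid's hinge axis, mid-width: 73 mm behind (+x) the tub's origin and 43 mm up. The axis runs along the tub's y; the lid's front rises and swings back toward the tub's +x. Axes turn with the lid; with the lid shut they are the tub's.
- lid_tab (a point): Centre of the lid's grip tab, 168 mm from the hinge (shut: 95 mm ahead of the tub's origin, 45 mm above its underside). An upright fin 10 mm thick (y), 20 mm tall, sticking out 30 mm beyond the front wall; pinch it across y from above, it turns between the fingers as the lid swings. Axes turn with the lid.
- stand: Fixed steel hanging stand. Origin: on the bench, below where the hanging tub's centre is. An upright plate 6 mm thick and 100 mm wide (along its y) stands at x = +79 mm, top edge at z = 125 mm; base plate 55 x 120 x 8 mm under it. The tub hangs on its -x side.
- tray: Fixed shallow open aluminium tray, 180 mm (x) x 160 mm (y) x 32 mm tall, wall 3 mm. Origin: centre of its underside, z up.
- block: Ground steel block, 24 x 40 x 25 mm (x, y, z), 0.19 kg, loose in the tub at the start. Origin: centre of its underside.
- tube: Closed electrode tube, a rod 84 mm long (its y), 14 mm thick, 0.02 kg, loose in the tub at the start. Origin: at mid-length on its underside.
- powder_bottle: Bystander: white bottle, 49 mm across, 94 mm tall; loose. Origin: centre of its underside.
- reagent_bottle: Bystander: taller white bottle, 45 mm across, 132 mm tall; loose. Origin: centre of its underside.
- small_jar: Bystander: white jar, 45 mm across, 24 mm tall; loose. Origin: centre of its underside.
- tub_lip (a point): Middle of the tub's front rim, 75 mm ahead (-x) of its origin, 42 mm up; axes are the tub's. Inside, the floor (3.5 mm above the underside) turns at x = -15 mm into a slick 33 degree ramp up to this rim. Contents slide out over it once this end is tipped down 50 degrees or more.
- tub_hook (a point): Underside of the bridge of the tub's hanging lip, 79 mm behind (+x) its origin and 36 mm up; rests on the top edge of the stand's plate at the start. Behind the plate the lip reaches down 14 mm, so lift the tub straight up at least 20 mm to unhook it. The lip ends 86 mm behind the origin.

How it is judged (in metres and radians):
On the way, in this order (a step that is already met when the one before it is completed fails the run):
1. the tub is lifted up off the stand's plate (its origin more than 105 mm above the bench), lid shut (height (world z) of tub above 0.105 m and value of joint lid below 0.25 rad and contact force between tub and stand below 0.1 N), for 0.05 s.
2. the tub stands released, flat on the bench, lid still shut (height (world z) of tub below 0.008 m and angle between tub's own z axis and vertical below 0.1 rad and value of joint lid below 0.25 rad and contact force between the fingers and tub below 0.1 N and linear speed of tub below 0.02 m/s), for 0.15 s.
3. the lid is fully back (over 1.95 rad) and stays there by itself, untouched, with the tub still flat on the bench (value of joint lid above 1.95 rad and height (world z) of tub below 0.008 m and angle between tub's own z axis and vertical below 0.1 rad and contact force between the fingers and tub below 0.1 N), for 0.2 s.
4. the tub, off the bench, is tipped by more than 0.6 rad (35 degrees) with its front end over the tray and the lid fully back (angle between tub's own z axis and vertical above 0.6 rad and value of joint lid above 1.9 rad and height (world z) of tub above 0.03 m and horizontal distance between tub_lip and tray below 0.11 m), for 0.1 s.
5. the block and the tube lie in the tray (x of block in the frame of tray between -0.087 and 0.087 m and y of block in the frame of tray between -0.077 and 0.077 m and z of each of block, tube in the frame of tray below 0.04 m and x of tube in the frame of tray between -0.087 and 0.087 m and y of tube in the frame of tray between -0.077 and 0.077 m), for 0.2 s.
At the end, for the whole second after the job is handed in: The steel block and the electrode tube lie at rest inside the tray (origins within its walls and below 40 mm above its underside); the tub stands upright (tilt under 0.1 rad), flat on the bench (origin below 8 mm), released, at rest and not touching the tray. The lid's final angle does not matter (all of step 5 and height (world z) of tub below 0.008 m and angle between tub's own z axis and vertical below 0.1 rad and contact force between tub and tray below 0.1 N and linear speed of tub below 0.02 m/s and linear speed of each of block, tube below 0.03 m/s).
It fails at once if the tub is tipped by more than 0.5 rad while its lid is not fully back (under 1.8 rad) (angle between tub's own z axis and vertical above 0.5 rad and value of joint lid below 1.8 rad).
It fails at once if a bottle or the jar is moved by more than 30 mm (distance of any of powder_bottle, reagent_bottle, small_jar from where it was at the start of the episode above 0.03 m).
It fails at once if the contents are tipped from high up: tub tilted over 0.6 rad with its front rim above 180 mm and the block still above 100 mm (angle between tub's own z axis and vertical above 0.6 rad and height (world z) of tub_lip above 0.18 m and height (world z) of block above 0.1 m).
It also fails if it takes over 72 s, if anything falls off the work surface, if the arm or the gripper's body presses on something with over 40 N, if the wrist force passes 120 N, or if a joint passes its speed limit or range.

## Robot

A 6-joint arm with a two-finger parallel gripper is mounted at the origin on a cart in front of the work surface, level with it; the furniture and walls round the work are solid. World frame = base frame: x ahead of the robot, y to its left, z up, the work surface at z = 0. Lengths are in m, angles in degrees, forces in N, time in s.
With the tool pointing down it reaches from about 0.3 to 0.75 m from the base axis. Payload 8.5 kg.
Tool frame: the origin (TCP) lies on the centre line of the jaws, within the pads' length; the fingertips stand 11 mm ahead of it and the grasp point (between the pads) lies 8 mm behind it; x points along the fingers, y is the direction in which the jaws open and shut, and the axes are right-handed (so a half turn about x gives the same grasp; the last joint's range is limited). The gripper opens to 85 mm and grips with 20 to 120 N. Pads are 22 mm wide; open, the fingers measure 114 mm over their backs; the gripper's body (76 mm by 85 mm) begins 54 mm behind the grasp point. The pads swing forward as they close: fully open they stand 13 mm farther back than shut.
Start: joints at [53.268, 21.807, 74.336, -0, 83.858, -12.336], TCP at [0.227, 0.501, 0.242] pointing down, gripper open.
Joint ranges: [-178.18, 178.18], [-50.72, 133.34], [12.68, 142.11], [-81.47, 261.47], [9.98, 163.14], [-165.26, 165.26]. Speed limits (degrees/s): [136.94, 136.94, 180, 180, 180, 180].

## Interface

Orientations are given as a 3x3 rotation matrix whose columns are the frame's x, y, z axes.
In Python, from rig import env gives the robot as it stands.
- The arm moves only by the tool carry_out, never from a script. Its argument "motion" is a list that holds one entry, the list of rows, each a list of 7 numbers: the shift along the tool's x, y, z in cm, then the turn, a rotation vector about the tool's x, y, z in rad, then the finger opening in cm, from 0 to 8.54. A call has 1 to 5 rows; each row is the pose to reach, as a shift and turn from the pose commanded when the call began, along the tool's axes at that moment; what a row does not reach only later rows make up. A row lasts 1/12 s, in which the tool goes at most 41.7 mm and 7.16 degrees, less where a joint would pass 70% of its speed; a pose out of reach is approached as far as the arm can. A call with a gripper value outside its range is refused whole. The fingers move at their own pace and stop on an object; "grip_force" is the grip in N (left out, the last holds). Time passes only in rows, so rows that repeat a pose let the fingers close. It gives the time, the measured TCP pose, the force and the opening at its end, in the units of the state.
- env.observe(): the state, without advancing time (a new reading comes with each control period).
- env.get_image(name): name is "scene" or "top" or "wrist"; returns a dict with "image" (420x560x3 uint8, red, green, blue), "fov_y" (degrees; the focal length in pixels is half the picture's height over the tangent of half this angle, whatever the lens; pixels are square), "cx", "cy" (the principal point, pixels), "k1" (the pictures are not rectified: a ray, as slopes to the right and down, at radius r is drawn at 1 + k1 r^2 times it, then the intrinsics apply), "R" (3x3) and "t" (3): a world point X has camera coordinates R X + t. Camera axes: x right, y down, z forward; pixel columns grow to the right and rows downward; lengths in m; the calibration is good to about 2 mm. A picture is of the moment at which its call begins. There is no depth.
- env.close_job(): hands the job in, once; it reports no verdict.
The state is a dict: "time_s": time; "q": joint angles; "qvel": joint speeds; "joint_efforts": joint torques, N m; "position": TCP position; "tool_rot": TCP orientation; "ft_force": force on the tool from outside, world axes, zero at the start; "wrist_torque": the same for the moment, N m; "grip_width": finger opening in m.
Only numpy, scipy, OpenCV 4.12 (cv2) and the standard library are available. Lean on these libraries where they do the work, as an engineer would, in place of code of your own. Each camera call takes 0.05 s, during which the arm holds its last target. There are 200 camera calls.

## Working session

There is one attempt and no reset: what is moved stays moved. The work goes in short steps, Python scripts to look and compute and a tool call to move; the robot and the scene stay as the last step left them, time stands still between calls to the robot, and variables do not carry over. Pictures are saved under pics/ and viewed, on a budget of 10 in all, crops included, one or two more only if the job needs it, and the job is handed in when it is done.

Besides the shell and the picture viewer there is one more tool, called after ">>>" as name(argument=value, ...) on one line, values as JSON. carry_out: Moves the arm, as the interface text tells. Its arguments: {"type":"object","properties":{"motion":{"type":"array","items":{"type":"array","items":{"type":"array","items":{"type":"number"}}}},"grip_force":{"type":"number"}},"required":["motion"]}

```bash
ls; mkdir -p pics; python3 - <<'E'
from rig import env
import cv2,numpy as np,pickle
s=env.observe();print(s['position'],s['tool_rot'],s['time_s'])
d={}
for n in('scene','top'):
    g=env.get_image(n);d[n]=g;print(n,g['fov_y'],g['cx'],g['cy'],g['k1'],(-np.array(g['R']).T@g['t']).round(3),np.array(g['R']).round(2).tolist())
    cv2.imwrite(f'pics/{n}0.png',cv2.resize(g['image'][:,:,::-1],(784,588)))
pickle.dump(d,open('c0.pkl','wb'))
E
```

```text
pics
[0.22700243 0.500663   0.24171912] [[-8.91306810e-04  4.13022825e-01  9.10720238e-01]
 [-1.14704793e-03  9.10719578e-01 -4.13023649e-01]
 [-9.99998945e-01 -1.41277055e-03 -3.37973586e-04]] 0.0
scene 46.594867702067404 286.16022473664765 202.76879162920372 -0.09271135420127798 [-0.134 -0.65   0.958] [[0.64, -0.77, -0.02], [-0.55, -0.44, -0.71], [0.54, 0.47, -0.7]]
top 46.9836501753537 275.75059550446866 213.70824505151865 -0.11358390677189517 [ 0.396 -0.088  1.232] [[0.01, -1.0, 0.01], [-1.0, -0.01, -0.09], [0.09, -0.01, -1.0]]
```

View pics/scene0.png

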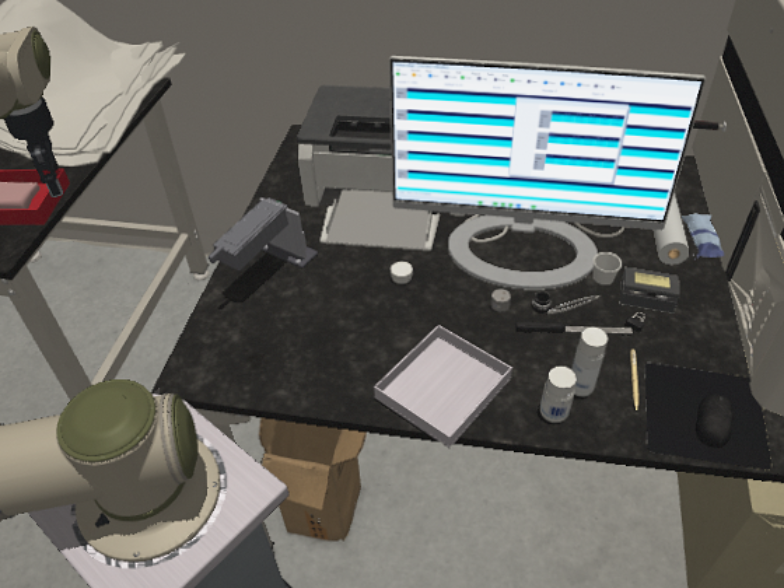

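View pics/top0.png

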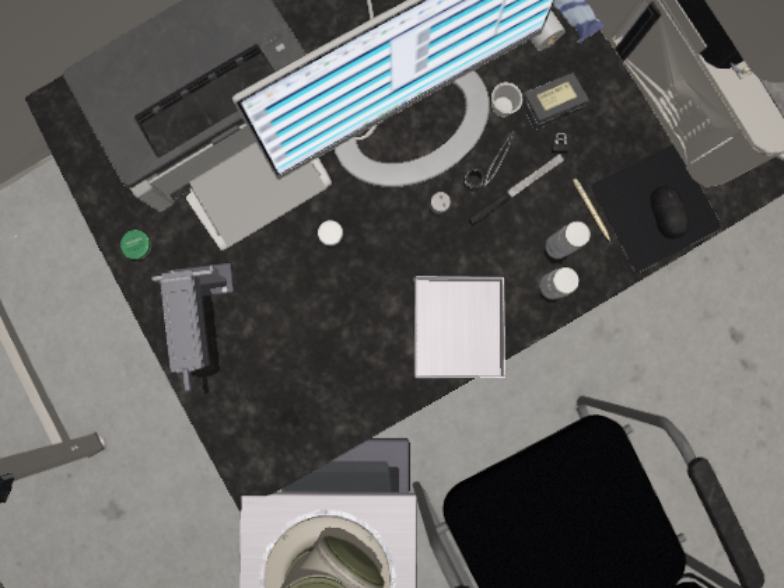

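The scene view shows the tub hanging on the stand at about (255,235) of the enlarged picture. In the top view the tab tip is at (187,388), the lid's front corners at (169,368) and (202,372), and the plate's top edge runs (153,277) to (215,266). The tray's corners are (416,277), (504,277), (505,377) and (415,376). The jar is at (330,233) and the bottle tops are at (576,234) and (566,280).

```bash
cat > h.py <<'E'
import numpy as np,cv2
def K(g):
    f=210/np.tan(np.radians(g['fov_y'])/2);return np.array([[f,0,g['cx']],[0,f,g['cy']],[0,0,1.]]),np.array([g['k1'],0,0,0.])
def back(g,uv,z):
    k,d=K(g);p=cv2.undistortPoints(np.array([[uv]],float),k,d).ravel()
    R=np.array(g['R']);c=-R.T@g['t'];r=R.T@np.array([*p,1]);return c+r*(z-c[2])/r[2]
def proj(g,X):
    k,d=K(g);return cv2.projectPoints(np.array(X,float).reshape(-1,3),cv2.Rodrigues(np.array(g['R']))[0],np.array(g['t'],float),k,d)[0].reshape(-1,2)
E
python3 - <<'E'
from h import *;import pickle
d=pickle.load(open('c0.pkl','rb'));g=d['top']
for n,u,z in [('tabtip',(187,388),.126),('fl',(169,368),.126),('fr',(202,372),.126),('rl',(163,283),.13),('rr',(196,278),.13),('pl',(153,277),.125),('pr',(215,266),.125),('t1',(416,277),.032),('t2',(504,277),.032),('t3',(505,377),.032),('t4',(415,376),.032),('jar',(330,233),.024),('tall',(576,234),.132),('pow',(566,280),.094)]:
    print(n,back(g,np.array(u)/1.4,z).round(4))
im=g['image'][180:290,100:180,::-1]
a=cv2.resize(im,None,fx=5,fy=5,interpolation=2)
g=d['scene'];im=g['image'][130:220,140:230,::-1]
b=cv2.resize(im,None,fx=4.4,fy=4.4,interpolation=2)
o=np.zeros((550,800,3),np.uint8);o[:550,:400]=a;o[:396,400:796]=b
cv2.imwrite('pics/crop.png',o)
E
```

```text
tabtip [0.3434 0.2208 0.126 ]
fl [0.3757 0.2516 0.126 ]
fr [0.3698 0.1965 0.126 ]
rl [0.5153 0.2648 0.13  ]
rr [0.524  0.2097 0.13  ]
pl [0.5258 0.2837 0.125 ]
pr [0.5447 0.1798 0.125 ]
t1 [ 0.5399 -0.1584  0.032 ]
t2 [ 0.5413 -0.3168  0.032 ]
t3 [ 0.3625 -0.3173  0.032 ]
t4 [ 0.3639 -0.1571  0.032 ]
jar [ 0.6198 -0.0031  0.024 ]
tall [ 0.6026 -0.4203  0.132 ]
pow [ 0.5296 -0.4124  0.094 ]
```

View pics/crop.png

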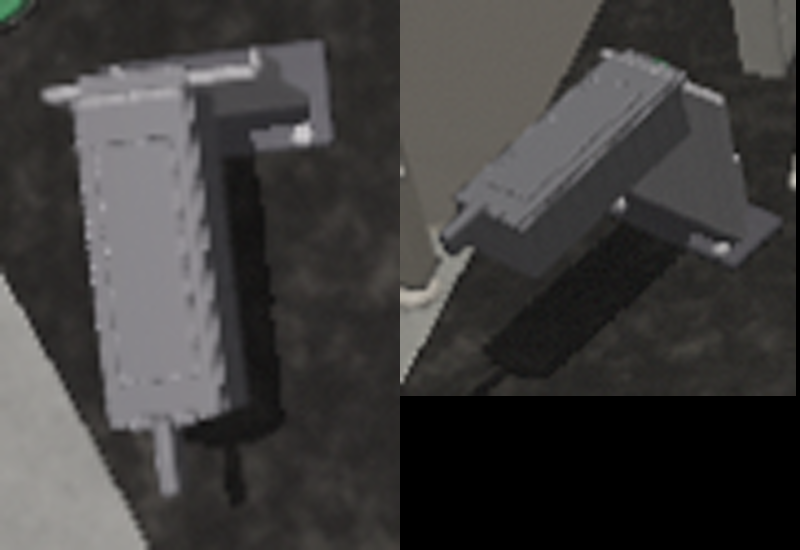

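The crop's left half is the top view at 5x. It puts the lid's front corners at (110,427) and (228,413), its rear corners at (76,100) and (187,90), the tab tip at (168,493), and the plate's top-edge ends at (45,95) and (258,62). The right half confirms that the lid is shut and the tub is hooked.

```bash
python3 - <<'E'
from h import *;import pickle
from scipy.optimize import least_squares
d=pickle.load(open('c0.pkl','rb'));g=d['top'];C=lambda p:np.array(p)/5+[100,180]-.4
fl,fr,rl,rr,tab,p1,p2=[C(p) for p in[(110,427),(228,413),(76,100),(187,90),(168,493),(45,95),(258,62)]]
for n,p,z in zip('fl fr rl rr tab p1 p2'.split(),(fl,fr,rl,rr,tab,p1,p2),(.126,.126,.13,.13,.12,.125,.125)):print(n,back(g,p,z).round(4))
def tub(v,P):
    c,s=np.cos(v[2]),np.sin(v[2]);t=np.radians(-3);P=np.array(P,float)
    a=np.c_[P[:,0]*np.cos(t)-0*P[:,2], P[:,1], -P[:,0]*np.sin(t)+P[:,2]];a[:,2]=P[:,2]+P[:,0]*np.sin(-t)
    return np.c_[v[0]+c*a[:,0]-s*a[:,1],v[1]+s*a[:,0]+c*a[:,1],.084+a[:,2]]
P=[(-.075,.028,.046),(-.075,-.028,.046),(-.105,0,.045),(.079,.05,.037),(.079,-.05,.037)]
f=lambda v:(proj(g,tub(v,P))-[fl,fr,tab,p1,p2]).ravel()
r=least_squares(f,[.45,.23,.15]);print(r.x,np.degrees(r.x[2]),r.fun.round(1))
E
```

```text
fl [0.3708 0.2494 0.126 ]
fr [0.3779 0.1945 0.126 ]
rl [0.5212 0.2688 0.13  ]
rr [0.5262 0.2168 0.13  ]
tab [0.3407 0.2233 0.12  ]
p1 [0.5241 0.2853 0.125 ]
p2 [0.54   0.1852 0.125 ]
[0.44997381 0.22899175 0.08787315] 5.0347603710348 [-0.4 -0.9 -0.   0.   1.1 -2.  -0.2 -0.1 -0.5  3. ]
```

```bash
cat >> h.py <<'E'
from scipy.spatial.transform import Rotation as Ro
def yawR(deg,pitch=0):
    """tool pointing down, jaw axis (tool y) at deg+90 from world x; pitch tilts the tool front-down (body toward tub -x)"""
    t=np.radians(deg);B=np.c_[[0,0,-1.],[0,1,0],[1,0,0]]   # x=down,y=+y,z=+x
    return Ro.from_euler('z',deg,degrees=True).as_matrix()@Ro.from_euler('y',-pitch,degrees=True).as_matrix()@B
def go(env,p,R):
    s=env.observe();T=np.array(s['tool_rot']);d=T.T@(np.array(p)-s['position'])*100
    r=Ro.from_matrix(T.T@R).as_rotvec();print('t',round(s['time_s'],2),'pos',np.round(s['position'],4),'w',round(s['grip_width'],4),'F',np.round(s['ft_force'],1),'\nshift',d.round(2),'rot',r.round(3))
E
python3 - <<'E'
from h import *;from rig import env
go(env,[.455,.233,.215],yawR(7.5))
E
```

```text
t 0.1 pos [0.227  0.5007 0.2418] w 0.0853 F [ 0.  -0.2  0.5] 
shift [  2.69 -14.96  31.82] rot [-0.557 -0.001  0.001]
```

>>> carry_out(motion=[[[0.6,-3.2,7,-0.12,0,0,8.54],[1.2,-6.4,14,-0.24,0,0,8.54],[1.8,-9.6,20,-0.36,0,0,8.54],[2.4,-12.5,26,-0.48,0,0,8.54],[2.7,-15,31.8,-0.557,0,0,8.54]]])

```text
time_s: 0.52
position: [0.3492, 0.3569, 0.2271]
tool_rot: [[-0.001, -0.128, 0.992], [-0.0, 0.992, 0.128], [-1.0, -0.0, -0.001]]
ft_force: [1.3, 0.3, 0.1]
grip_width: 0.0854
```

```bash
python3 - <<'E'
from h import *;from rig import env
go(env,[.455,.233,.215],yawR(7.5))
E
```

```text
t 0.52 pos [0.3492 0.3569 0.2271] w 0.0854 F [1.3 0.3 0.1] 
shift [  1.21 -13.64   8.9 ] rot [-0.002 -0.001  0.   ]
```

>>> carry_out(motion=[[[1,-13,8,0,0,0,8.54],[1,-13,8,0,0,0,8.54],[1,-13,8,0,0,0,8.54],[1,-13,8,0,0,0,8.54],[1,-13,8,0,0,0,8.54]]])

```text
time_s: 0.93
position: [0.4468, 0.2354, 0.2166]
tool_rot: [[-0.0, -0.117, 0.993], [-0.001, 0.993, 0.117], [-1.0, -0.001, -0.001]]
ft_force: [-0.3, -0.3, 0.4]
grip_width: 0.0853
```

```bash
python3 - <<'E'
from h import *;from rig import env
import pickle
g=env.get_image('wrist');pickle.dump((g,env.observe()),open('w1.pkl','wb'))
cv2.imwrite('pics/w1.png',cv2.resize(g['image'][:,:,::-1],(784,588)))
go(env,[.455,.233,.215],yawR(7.5))
print(g['fov_y'],(-np.array(g['R']).T@g['t']).round(3))
E
```

```text
t 0.98 pos [0.4453 0.2371 0.2168] w 0.0854 F [ 0.6  0.7 -0. ] 
shift [ 0.18 -0.53  0.92] rot [-0.012 -0.001  0.   ]
62.471088973523585 [0.378 0.228 0.349]
```

View pics/w1.png

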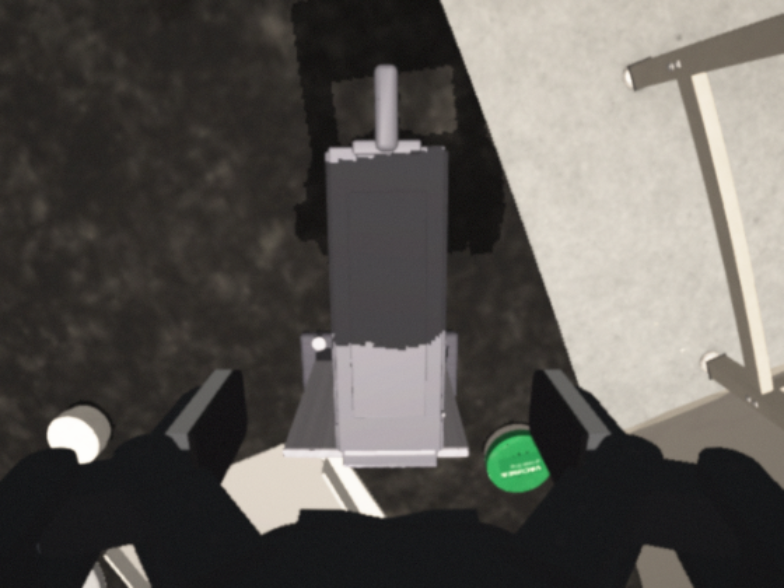

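The wrist view shows the tub nearly centred between the fingers. The lid's front corners are at (327,152) and (447,150), the tab tip at (385,67), and the plate's top-edge ends at (286,453) and (467,453).

```bash
python3 - <<'E'
from h import *;import pickle
from scipy.optimize import least_squares
g,s=pickle.load(open('w1.pkl','rb'))
U=np.array([(327,152),(447,150),(385,67),(286,453),(467,453)])/1.4
def tub(v,P):
    c,s=np.cos(v[2]),np.sin(v[2]);P=np.array(P,float);a=P.copy();a[:,2]+=P[:,0]*.052
    return np.c_[v[0]+c*a[:,0]-s*a[:,1],v[1]+s*a[:,0]+c*a[:,1],.084+a[:,2]]
P=[(-.075,.028,.046),(-.075,-.028,.046),(-.105,0,.055),(.079,-.05,.037),(.079,.05,.037)]
P=[(-.075,-.028,.046),(-.075,.028,.046),(-.105,0,.055),(.079,-.05,.037),(.079,.05,.037)]
r=least_squares(lambda v:(proj(g,tub(v,P))-U).ravel(),[.45,.23,.12]);print(r.x,np.degrees(r.x[2]),r.fun.round(1))
from rig import env
y=np.degrees(r.x[2]);x0=r.x[:2]+.010*np.array([np.cos(r.x[2]),np.sin(r.x[2])])
go(env,[*x0,.100],yawR(y))
E
```

```text
[0.44960602 0.23300787 0.09269238] 5.310882151746647 [-3.6 -3.2  0.7  0.6  1.1  5.7 -0.9 -4.   3.1 -0.8]
t 0.98 pos [0.4453 0.2371 0.2168] w 0.0854 F [ 0.6  0.7 -0. ] 
shift [11.68 -0.48  1.4 ] rot [ 0.026 -0.001  0.   ]
```

```bash
python3 - <<'E'
from h import *;import pickle
g,s=pickle.load(open('w1.pkl','rb'))
T=np.array(s['tool_rot']);p=np.array(s['position'])
for a,z in((-.08,.126),(-.04,.128),(0,.13),(.06,.133)):
    q=p+T[:,2]*a;q[2]=z;q2=q+T[:,1]*.01;print((proj(g,[q,q2])*1.4).round(1).tolist())
for u,z in (((387,151),.126),((388,453),.13),((389.5,465),.128),((385,67),.134)):
    b=back(g,np.array(u)/1.4,z);print(b.round(4),(T.T@(b-p))[1:].round(4))
E
```

```text
[[391.0, 128.3], [413.7, 128.4]]
[[390.9, 219.6], [412.9, 219.6]]
[[390.8, 304.9], [412.0, 304.9]]
[[390.6, 420.4], [410.5, 420.4]]
[0.3757 0.2271 0.126 ] [-0.0017 -0.0702]
[0.5261 0.2454 0.13  ] [-0.0013  0.0813]
[0.5348 0.2473 0.128 ] [-0.0005  0.0902]
[0.3421 0.2223 0.134 ] [-0.0025 -0.1041]
```

>>> carry_out(motion=[[[3.9,-0.1,1.4,0,0,0,8.54],[7.8,-0.1,1.4,0,0,0,8.54],[11,-0.1,1.4,0,0,0,8.54],[11.7,-0.1,1.4,0,0,0,8.54],[11.7,-0.1,1.4,0,0,0,8.54]]])

```text
time_s: 1.4
position: [0.4568, 0.2402, 0.0991]
tool_rot: [[-0.004, -0.123, 0.992], [-0.001, 0.992, 0.123], [-1.0, -0.0, -0.004]]
ft_force: [0.1, -0.4, -0.2]
grip_width: 0.0852
```

>>> carry_out(motion=[[[0,0,0,0,0,0,4],[0,0,0,0,0,0,4],[0,0,0,0,0,0,4],[0,0,0,0,0,0,4],[0,0,0,0,0,0,4]]], grip_force=70)

```text
time_s: 1.82
position: [0.4591, 0.238, 0.1032]
tool_rot: [[0.004, -0.124, 0.992], [-0.004, 0.992, 0.124], [-1.0, -0.004, 0.004]]
ft_force: [-2.7, -14.9, 11.1]
grip_width: 0.0556
```

>>> carry_out(motion=[[[0,0,0,0,0,0,4],[-0.4,0,0,0,0,0,4],[-0.9,0,0,0,0,0,4],[-1.4,0,0,0,0,0,4],[-2,0,0,0,0,0,4]]])

```text
time_s: 2.23
position: [0.458, 0.2399, 0.1214]
tool_rot: [[0.0, -0.122, 0.992], [0.0, 0.992, 0.122], [-1.0, 0.0, 0.001]]
ft_force: [-1.2, -0.3, -5.3]
grip_width: 0.0548
```

>>> carry_out(motion=[[[-1.5,0,0,0,0,0,4],[-3,0,0,0,0,0,4],[-5,0,0,0,0,0,4],[-5,0,0,0,0,0,4],[-5,0,0,0,0,0,4]]])

```text
time_s: 2.65
position: [0.458, 0.24, 0.1712]
tool_rot: [[0.002, -0.122, 0.992], [0.001, 0.992, 0.122], [-1.0, 0.0, 0.002]]
ft_force: [-0.5, 0.0, -5.5]
grip_width: 0.0549
```

```bash
python3 - <<'E'
from h import *;from rig import env
go(env,[.41,.03,.17],yawR(0))
g=env.get_image('scene')
cv2.imwrite('pics/s2.png',cv2.resize(g['image'][90:300,90:330,::-1],None,fx=2.5,fy=2.5))
E
```

```text
t 2.65 pos [0.458  0.24   0.1712] w 0.0549 F [-0.5  0.  -5.5] 
shift [  0.1  -20.25  -7.34] rot [ 0.123  0.002 -0.   ]
```

View pics/s2.png

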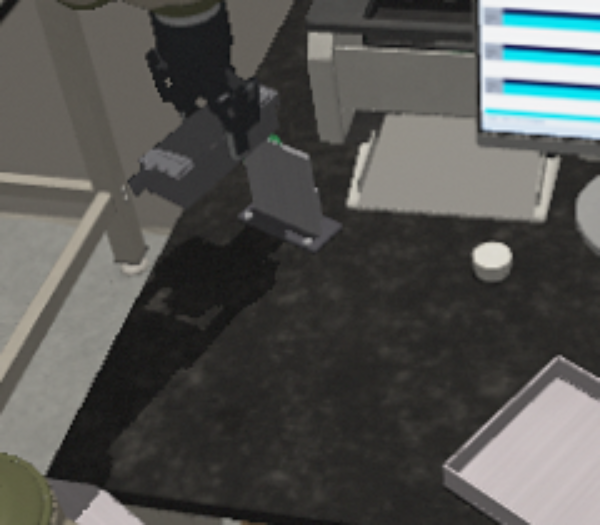

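The tub at about (200,140) hangs clear of the plate with its lid shut, roughly level. I'll carry it to the free bench.

>>> carry_out(motion=[[[0,-1.5,-0.7,0.01,0,0,4],[0,-4,-1.5,0.03,0,0,4],[0,-7,-2.5,0.05,0,0,4],[0,-10,-3.7,0.07,0,0,4],[0,-13,-5,0.09,0,0,4]]])

```text
time_s: 3.12
position: [0.4232, 0.1036, 0.1692]
tool_rot: [[-0.002, -0.032, 0.999], [0.0, 0.999, 0.032], [-1.0, 0.0, -0.002]]
ft_force: [1.0, -0.9, -6.3]
grip_width: 0.0552
```

>>> carry_out(motion=[[[0,-2.5,-1,0.01,0,0,4],[0,-4.5,-1.8,0.02,0,0,4],[0,-6.5,-2.4,0.03,0,0,4],[0,-7.3,-3,0.033,0,0,4],[0,-7.3,-3,0.033,0,0,4]]])

```text
time_s: 3.53
position: [0.3954, 0.0298, 0.1697]
tool_rot: [[-0.002, 0.003, 1.0], [0.0, 1.0, -0.003], [-1.0, 0.0, -0.002]]
ft_force: [0.6, 0.5, -5.0]
grip_width: 0.0551
```

```bash
python3 - <<'E'
from h import *;from rig import env
go(env,[.41,.03,.022],yawR(0))
E
```

```text
t 3.53 pos [0.3954 0.0298 0.1697] w 0.0551 F [ 0.6  0.5 -5. ] 
shift [14.77  0.02  1.49] rot [-0.003 -0.002 -0.   ]
```

>>> carry_out(motion=[[[3,0,1,0,0,0,4],[6.5,0,2,0,0,0,4],[10,0,2,0,0,0,4],[13,0,2,0,0,0,4],[14,0,2,0,0,0,4]]])

```text
time_s: 3.95
position: [0.4151, 0.032, 0.0268]
tool_rot: [[-0.006, -0.0, 1.0], [0.002, 1.0, 0.0], [-1.0, 0.002, -0.006]]
ft_force: [-1.3, -0.4, -4.9]
grip_width: 0.0549
```

>>> carry_out(motion=[[[0.2,0,0,0,0,0,4],[0.4,0,0,0,0,0,4],[0.6,0,0,0,0,0,4],[0.8,0,0,0,0,0,4],[0.9,0,0,0,0,0,4]]])

```text
time_s: 4.37
position: [0.4178, 0.0308, 0.0223]
tool_rot: [[0.003, 0.001, 1.0], [-0.0, 1.0, -0.001], [-1.0, -0.0, 0.003]]
ft_force: [3.9, 2.5, 5.0]
grip_width: 0.055
```

>>> carry_out(motion=[[[0,0,0,0,0,0,6],[0,0,0,0,0,0,8.54],[0,0,0,0,0,0,8.54],[0,0,0,0,0,0,8.54],[0,0,0,0,0,0,8.54]]])

```text
time_s: 4.78
position: [0.4167, 0.0307, 0.0216]
tool_rot: [[0.0, 0.0, 1.0], [-0.0, 1.0, -0.0], [-1.0, -0.0, 0.0]]
ft_force: [0.4, 0.8, -0.0]
grip_width: 0.0853
```

>>> carry_out(motion=[[[-2,0,0,0,0,0,8.54],[-5,0,0,0,0,0,8.54],[-9,0,0,0,0,0,8.54],[-13,0,0,0,0,0,8.54],[-14,0,0,0,0,0,8.54]]])

```text
time_s: 5.2
position: [0.4183, 0.0304, 0.1665]
tool_rot: [[0.008, 0.0, 1.0], [-0.002, 1.0, -0.0], [-1.0, -0.002, 0.008]]
ft_force: [0.6, -0.5, -0.3]
grip_width: 0.0856
```

```bash
python3 - <<'E'
from h import *;from rig import env
import pickle
d={n:env.get_image(n) for n in('wrist','scene')};d['s']=env.observe();pickle.dump(d,open('w3.pkl','wb'))
o=np.zeros((588,800,3),np.uint8);o[:420,:560]=d['wrist']['image'][:,:,::-1]
c=d['scene']['image'][170:330,120:360,::-1];o[428:588,560:800]=c
cv2.imwrite('pics/w3.png',o)
go(env,[.415,.03,.16],yawR(0))
E
```

```text
t 5.3 pos [0.4176 0.0305 0.1636] w 0.0852 F [ 0.2 -0.3 -0.3] 
shift [ 0.35 -0.05 -0.26] rot [-0.     0.005  0.001]
```

View pics/w3.png

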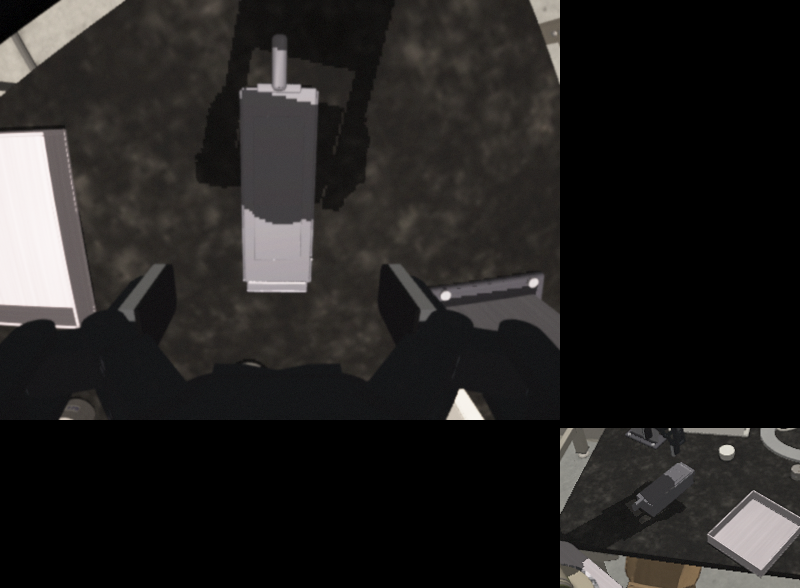

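The wrist view shows the tub flat on the bench, straight and with its lid shut. The tab runs from (280,36) to (280,88), the front corners are (240,90) and (318,90), and the hook end is at (277,291).

```bash
python3 - <<'E'
from h import *;import pickle
d=pickle.load(open('w3.pkl','rb'));g=d['wrist'];p=np.array(d['s']['position'])
for n,u,z in(('tip',(280,37),.055),('base',(280,87),.055),('fl',(240,90),.046),('fr',(318,90),.046),('hook',(277,291),.044)):print(n,back(g,u,z).round(4))
from rig import env
go(env,[.313,.03,.12],yawR(0))
E
```

```text
tip [0.3024 0.0327 0.055 ]
base [0.334  0.0328 0.055 ]
fl [0.3354 0.005  0.046 ]
fr [0.3354 0.0593 0.046 ]
hook [0.493  0.0309 0.044 ]
t 5.3 pos [0.4176 0.0305 0.1636] w 0.0852 F [ 0.2 -0.3 -0.3] 
shift [  4.3   -0.05 -10.48] rot [-0.     0.005  0.001]
```

>>> carry_out(motion=[[[0,0.1,-3.5,0,0,0,4],[1,0.2,-7,0,0,0,4],[3,0.2,-10.4,0,0,0,4],[5,0.2,-10.4,0,0,0,4],[5,0.2,-10.4,0,0,0,4]]])

```text
time_s: 5.72
position: [0.3095, 0.0334, 0.1089]
tool_rot: [[-0.007, 0.001, 1.0], [0.002, 1.0, -0.001], [-1.0, 0.002, -0.007]]
ft_force: [0.8, -0.3, 0.7]
grip_width: 0.0399
```

```bash
python3 - <<'E'
from h import *;from rig import env
go(env,[.314,.0325,.045],yawR(0))
E
```

```text
t 5.72 pos [0.3095 0.0334 0.1089] w 0.0399 F [ 0.8 -0.3  0.7] 
shift [ 6.39 -0.1   0.49] rot [-0.001 -0.007 -0.002]
```

>>> carry_out(motion=[[[3,0,0.1,0,0,0,4],[6,0,0.1,0,0,0,4],[6.5,0,0.1,0,0,0,4],[6.5,0,0.1,0,0,0,4],[6.5,0,0.1,0,0,0,4]]])

```text
time_s: 6.13
position: [0.3143, 0.0326, 0.047]
tool_rot: [[-0.0, 0.0, 1.0], [0.0, 1.0, -0.0], [-1.0, 0.0, -0.0]]
ft_force: [-1.0, -0.3, 0.7]
grip_width: 0.0403
```

>>> carry_out(motion=[[[0,0,0,0,0,0,0.4],[0,0,0,0,0,0,0.4],[0,0,0,0,0,0,0.4],[0,0,0,0,0,0,0.4],[0,0,0,0,0,0,0.4]]], grip_force=25)

```text
time_s: 6.55
position: [0.3143, 0.0325, 0.0471]
tool_rot: [[0.002, 0.001, 1.0], [-0.001, 1.0, -0.001], [-1.0, -0.001, 0.002]]
ft_force: [-0.8, -1.6, 7.3]
grip_width: 0.009
```

```bash
python3 - <<'E'
from h import *;from rig import env
s=env.observe();p=np.array(s['position']);print(p,s['grip_width'],s['ft_force'],s['time_s'])
# arc: pivot (.482,.043); grasp point is tcp+8mm z when vertical
gx,gz=p[0]-.482,p[2]+.008-.043;r=np.hypot(gx,gz);a0=np.arctan2(gz,-gx);print(r,a0)
for a in np.arange(.1,1.71,.1):print(round(a,2),'up',round(100*(r*np.sin(a0+a)-gz),2),'z',round(100*(-r*np.cos(a0+a)-gx),2))
E
```

```text
[0.31434679 0.03254668 0.04711488] 0.009013639453004593 [-0.76699641 -1.58308058  7.28940898] 6.55
0.16809035758757127 0.07213617028038281
0.1 up 1.67 z 0.2
0.2 up 3.31 z 0.57
0.3 up 4.9 z 1.11
0.4 up 6.43 z 1.8
0.5 up 7.89 z 2.63
0.6 up 9.25 z 3.61
0.7 up 10.52 z 4.72
0.8 up 11.66 z 5.95
0.9 up 12.67 z 7.29
1.0 up 13.55 z 8.73
1.1 up 14.28 z 10.24
1.2 up 14.85 z 11.82
1.3 up 15.27 z 13.45
1.4 up 15.52 z 15.11
1.5 up 15.6 z 16.79
1.6 up 15.51 z 18.47
1.7 up 15.26 z 20.13
```

>>> carry_out(motion=[[[-0.8,0,0.1,0,0,0,0.4],[-1.67,0,0.2,0,0,0,0.4],[-3.3,0,0.6,0,0,0,0.4],[-4.9,0,1.1,0,0,0,0.4],[-6.4,0,1.8,0,0,0,0.4]]])

```text
time_s: 6.97
position: [0.3308, 0.033, 0.1113]
tool_rot: [[-0.002, 0.0, 1.0], [0.0, 1.0, -0.0], [-1.0, 0.0, -0.002]]
ft_force: [0.1, -0.5, -3.1]
grip_width: 0.0093
```

```bash
python3 - <<'E'
from h import *;from rig import env
import pickle
go(env,[.314+.018,.0325,.111],yawR(0))
d={n:env.get_image(n) for n in('wrist','scene')};
o=np.zeros((588,800,3),np.uint8);o[:420,:560]=d['wrist']['image'][:,:,::-1]
c=d['scene']['image'][170:330,120:360,::-1];o[428:588,560:800]=c
cv2.imwrite('pics/w4.png',o)
E
```

```text
t 6.97 pos [0.3308 0.033  0.1113] w 0.0093 F [ 0.1 -0.5 -3.1] 
shift [ 0.03 -0.05  0.12] rot [-0.    -0.002 -0.   ]
```

View pics/w4.png

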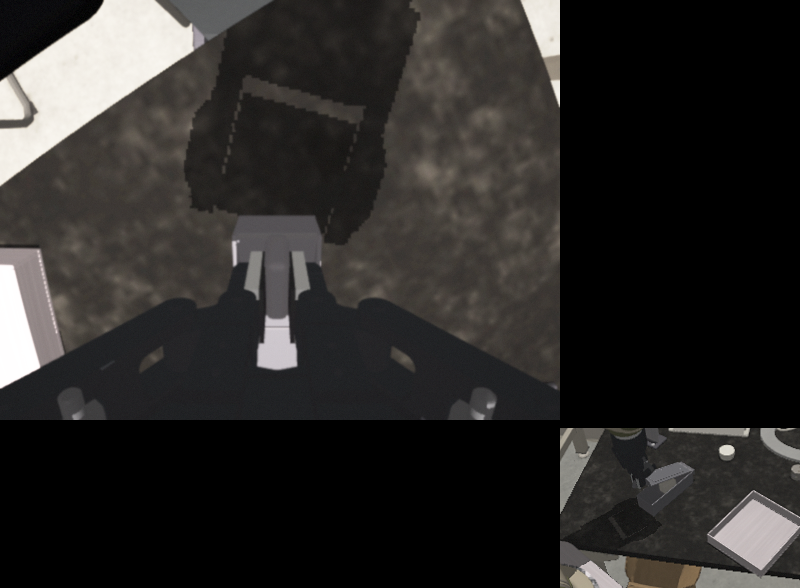

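The fin is gripped at (275,280) and the lid is about 0.4 rad open, with the tub still on the bench in the inset. I'll keep following the arc.

>>> carry_out(motion=[[[-1.46,0,0.8,0,0,0,0.4],[-2.8,0,1.8,0,0,0,0.4],[-4.1,0,2.9,0,0,0,0.4],[-5.2,0,4.15,0,0,0,0.4],[-6.2,0,5.5,0,0,0,0.4]]])

```text
time_s: 7.48
position: [0.3857, 0.033, 0.172]
tool_rot: [[-0.003, 0.0, 1.0], [0.0, 1.0, -0.0], [-1.0, 0.0, -0.003]]
ft_force: [-2.7, -0.0, -0.2]
grip_width: 0.0089
```

>>> carry_out(motion=[[[-0.9,0,1.45,0,0,0,0.4],[-1.6,0,2.95,0,0,0,0.4],[-2.2,0,4.5,0,0,0,0.4],[-2.6,0,6.2,0,0,0,0.4],[-2.85,0,7.8,0,0,0,0.4]]])

```text
time_s: 7.9
position: [0.4648, 0.0328, 0.2013]
tool_rot: [[-0.001, 0.0, 1.0], [0.0, 1.0, -0.0], [-1.0, 0.0, -0.001]]
ft_force: [-3.8, 1.2, 9.2]
grip_width: 0.0095
```

>>> carry_out(motion=[[[-0.1,0,1.7,0,0,0,0.4],[0,0,3.2,0,0,0,0.4],[0,0,3.2,0,0,0,0.4],[0,0,3.2,0,0,0,4],[0,0,3.2,0,0,0,6]]])

```text
time_s: 8.32
position: [0.4965, 0.0327, 0.2]
tool_rot: [[-0.001, 0.0, 1.0], [0.0, 1.0, -0.0], [-1.0, 0.0, -0.001]]
ft_force: [-0.0, -0.5, 0.2]
grip_width: 0.0326
```

>>> carry_out(motion=[[[-1,0,0,0,0,0,8.54],[-2,0,-3,0,0,0,8.54],[-2,0,-6,0,0,0,8.54],[-2,0,-7,0,0,0,8.54],[-2,0,-7,0,0,0,8.54]]])

```text
time_s: 8.73
position: [0.4246, 0.0329, 0.2206]
tool_rot: [[-0.001, 0.001, 1.0], [0.0, 1.0, -0.001], [-1.0, 0.0, -0.001]]
ft_force: [1.3, 0.4, 0.8]
grip_width: 0.0852
```

```bash
python3 - <<'E'
from h import *;from rig import env
import pickle
go(env,[.419,.032,.16],yawR(0))
d={n:env.get_image(n) for n in('wrist','scene')};d['s']=env.observe();pickle.dump(d,open('w5.pkl','wb'))
o=np.zeros((588,800,3),np.uint8);o[:420,:560]=d['wrist']['image'][:,:,::-1]
c=d['scene']['image'][170:330,120:360,::-1];o[428:588,560:800]=c
cv2.imwrite('pics/w5.png',o)
E
```

```text
t 8.73 pos [0.4246 0.0329 0.2206] w 0.0852 F [1.3 0.4 0.8] 
shift [ 6.06 -0.1  -0.56] rot [-0.001 -0.001 -0.   ]
```

View pics/w5.png

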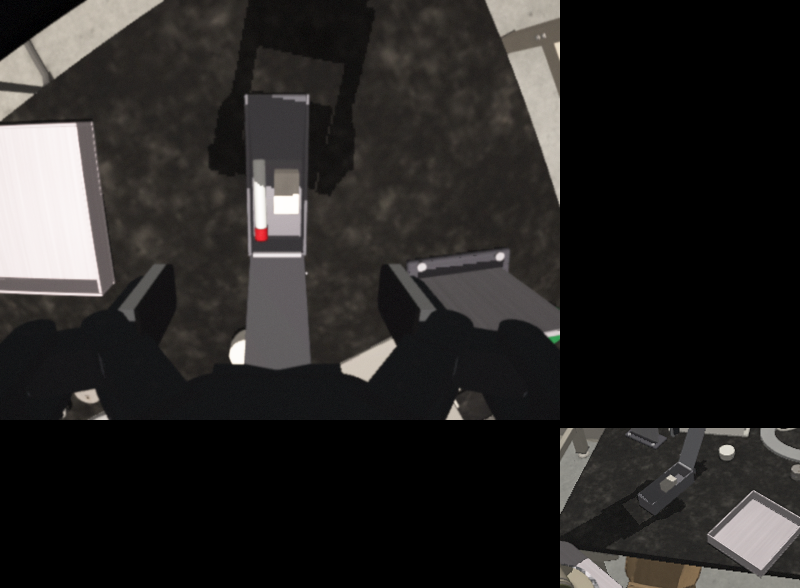

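The lid is fully back, and the white/red tube and the steel block are visible inside at (260,200) and (286,190). The front rim corners are at (246,95) and (309,95), and the hinge line is at (277,255).

```bash
python3 - <<'E'
from h import *;import pickle
d=pickle.load(open('w5.pkl','rb'));g=d['wrist']
for n,u,z in(('fl',(246,96),.042),('fr',(309,96),.042),('hinge',(277,255),.045),('blk',(286,182),.028),('t1',(125/1.4*0+94,122),.032),('t2',(113,290),.032)):print(n,back(g,u,z).round(4))
from rig import env
go(env,[.421,.032,.021],yawR(0))
E
```

```text
fl [0.3421 0.0068 0.042 ]
fr [0.3421 0.0611 0.042 ]
hinge [0.4885 0.0336 0.045 ]
blk [0.4206 0.0422 0.028 ]
t1 [ 0.3625 -0.1359  0.032 ]
t2 [ 0.5355 -0.1403  0.032 ]
t 8.83 pos [0.4271 0.0326 0.2208] w 0.0852 F [-0.   0.7  0.3] 
shift [19.98 -0.06 -0.62] rot [-0.001  0.     0.   ]
```

>>> carry_out(motion=[[[4,0.1,0.1,0,0,0,8.54],[8,0.1,0.1,0,0,0,8.54],[12,0.1,0.1,0,0,0,8.54],[16,0.1,0.1,0,0,0,8.54],[19,0.1,0.1,0,0,0,8.54]]])

```text
time_s: 9.25
position: [0.4278, 0.0337, 0.0279]
tool_rot: [[-0.002, 0.001, 1.0], [0.0, 1.0, -0.001], [-1.0, 0.0, -0.002]]
ft_force: [0.9, 0.4, -0.3]
grip_width: 0.086
```

>>> carry_out(motion=[[[0.9,0,0,0,0,0,8.54],[0.9,0,0,0,0,0,4],[0.9,0,0,0,0,0,4],[0.9,0,0,0,0,0,4],[0.9,0,0,0,0,0,4]]], grip_force=90)

```text
time_s: 9.67
position: [0.4285, 0.0336, 0.0228]
tool_rot: [[0.002, 0.0, 1.0], [-0.0, 1.0, -0.0], [-1.0, -0.0, 0.002]]
ft_force: [-1.0, 0.4, -5.5]
grip_width: 0.0549
```

>>> carry_out(motion=[[[0,0,0,0,0,0,4],[-1,0,0,0,0,0,4],[-4,0,0,0,0,0,4],[-8,0,0,0,0,0,4],[-11,0,0,0,0,0,4]]])

```text
time_s: 10.08
position: [0.4276, 0.0338, 0.1345]
tool_rot: [[0.001, 0.0, 1.0], [-0.0, 1.0, -0.0], [-1.0, -0.0, 0.001]]
ft_force: [0.8, 0.6, -4.7]
grip_width: 0.0546
```

```bash
python3 - <<'E'
from h import *;from rig import env
go(env,[.49,-.232,.15],yawR(0))
q=env.observe()['q'];print(np.round(q,1))
E
```

```text
t 10.08 pos [0.4276 0.0338 0.1345] w 0.0546 F [ 0.8  0.6 -4.7] 
shift [ -1.54 -26.57   6.25] rot [-0.     0.001  0.   ]
[ -11.4   17.1  102.4    0.    60.4 -101.4]
```

The tub is held with its lid back. Tipping toward the robot would run joint 5 to its limit. So I'll yaw the tub by -90°, which points its front to +y, and tip it from the tray's right side.

>>> carry_out(motion=[[[-1,-1,0,0.08,0,0,4],[-3,-3,0.5,0.19,0,0,4],[-4.5,-5,0.5,0.3,0,0,4],[-5,-8,0.5,0.41,0,0,4],[-5,-11,0.5,0.52,0,0,4]]])

```text
time_s: 10.5
position: [0.4328, -0.0772, 0.1837]
tool_rot: [[0.003, 0.501, 0.866], [-0.001, 0.866, -0.501], [-1.0, 0.0, 0.003]]
ft_force: [1.5, 0.3, -5.5]
grip_width: 0.0545
```

```bash
python3 - <<'E'
from h import *;from rig import env
go(env,[.44,-.19,.185],yawR(-60))
print(np.round(env.observe()['q'],1))
E
```

```text
t 10.5 pos [ 0.4328 -0.0772  0.1837] w 0.0545 F [ 1.5  0.3 -5.5] 
shift [-0.11 -9.4   6.28] rot [ 0.523  0.003 -0.001]
[-25.6  14.2  96.6   0.   69.  -85.6]
```

>>> carry_out(motion=[[[0,-2,1.2,0.1,0,0,4],[0,-4,2.5,0.21,0,0,4],[0,-6,4,0.32,0,0,4],[0,-8,5.3,0.43,0,0,4],[0,-9.4,6.3,0.523,0,0,4]]])

```text
time_s: 10.92
position: [0.4402, -0.1909, 0.1821]
tool_rot: [[-0.0, 0.867, 0.498], [-0.0, 0.498, -0.867], [-1.0, -0.0, 0.0]]
ft_force: [1.0, -0.3, -4.6]
grip_width: 0.0547
```

```bash
python3 - <<'E'
from h import *;from rig import env
go(env,[.452,-.32,.185],yawR(-90))
print(np.round(env.observe()['q'],1))
E
```

```text
t 10.92 pos [ 0.4402 -0.1909  0.1821] w 0.0547 F [ 1.  -0.3 -4.6] 
shift [-0.29 -5.4  11.78] rot [0.521 0.    0.   ]
[-37.6  18.1  90.9  -0.   70.9 -67.4]
```

>>> carry_out(motion=[[[0,-1.1,2.4,0.1,0,0,4],[-0.2,-2.2,4.8,0.21,0,0,4],[-0.2,-3.3,7.2,0.32,0,0,4],[-0.2,-4.4,9.6,0.43,0,0,4],[-0.2,-5.4,11.8,0.521,0,0,4]]])

```text
time_s: 11.33
position: [0.4529, -0.3196, 0.1839]
tool_rot: [[-0.0, 1.0, 0.0], [0.0, 0.0, -1.0], [-1.0, -0.0, -0.0]]
ft_force: [0.0, 0.5, -5.8]
grip_width: 0.0545
```

```bash
python3 - <<'E'
from h import *;from rig import env
for p in (0,30,60):go(env,[.452,-.3185,.139],yawR(-90,p))
o=env.observe();print(np.round(o['q'],1),yawR(-90,60).round(2).tolist())
d={n:env.get_image(n) for n in('top','scene')}
a=np.hstack([d['top']['image'][140:360,240:500,::-1],d['scene']['image'][150:370,200:460,::-1]])
cv2.imwrite('pics/s6.png',cv2.resize(a,None,fx=1.5,fy=1.5))
E
```

```text
t 11.33 pos [ 0.4529 -0.3196  0.1839] w 0.0545 F [ 0.   0.5 -5.8] 
shift [ 4.49 -0.09 -0.11] rot [ 0. -0.  0.]
t 11.33 pos [ 0.4529 -0.3196  0.1839] w 0.0545 F [ 0.   0.5 -5.8] 
shift [ 4.49 -0.09 -0.11] rot [ 0.001 -0.524  0.   ]
t 11.33 pos [ 0.4529 -0.3196  0.1839] w 0.0545 F [ 0.   0.5 -5.8] 
shift [ 4.49 -0.09 -0.11] rot [ 1.000e-03 -1.047e+00  0.000e+00]
[-47.4  25.   79.2  -0.   75.8 -47.5] [[0.0, 1.0, 0.0], [-0.87, 0.0, -0.5], [-0.5, 0.0, 0.87]]
```

View pics/s6.png

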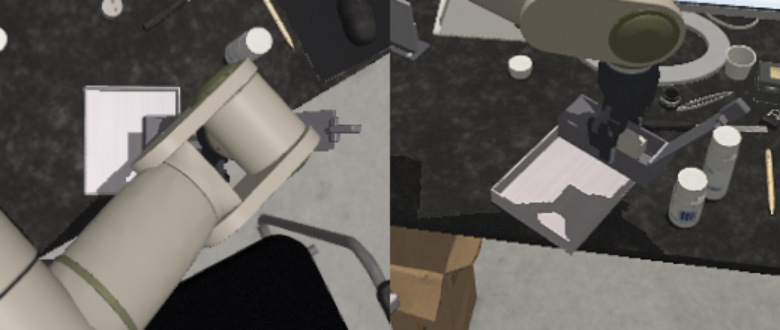

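The tub is over the tray's right half with its lid back and its contents visible, clear of both bottles. I'll tip it now and lower it while tipping.

>>> carry_out(motion=[[[0.5,0,0,0,-0.08,0,4],[1.5,0,0,0,-0.18,0,4],[2.5,0,0,0,-0.28,0,4],[3.2,0,0,0,-0.38,0,4],[4,0,0,0,-0.48,0,4]]])

```text
time_s: 11.85
position: [0.4532, -0.3173, 0.1442]
tool_rot: [[0.005, 1.0, 0.007], [-0.465, 0.009, -0.885], [-0.885, 0.001, 0.465]]
ft_force: [-0.7, -1.6, -5.4]
grip_width: 0.0546
```

```bash
python3 - <<'E'
from h import *;from rig import env
go(env,[.452,-.3185,.139],yawR(-90,60))
o=env.observe();print(np.round(o['q'],1))
E
```

```text
t 11.85 pos [ 0.4532 -0.3173  0.1442] w 0.0546 F [-0.7 -1.6 -5.4] 
shift [ 0.52 -0.12 -0.14] rot [ 0.005 -0.564 -0.007]
[-37.9  24.3  94.  -29.5  47.6 -20.9]
```

>>> carry_out(motion=[[[0.2,0,0,0,-0.12,0,4],[0.4,0,0,0,-0.24,0,4],[0.5,0,0,0,-0.36,0,4],[0.5,0,0,0,-0.48,0,4],[0.5,0,0,0,-0.57,0,4]]])

```text
time_s: 12.27
position: [0.4549, -0.3191, 0.1421]
tool_rot: [[0.001, 1.0, 0.003], [-0.839, 0.003, -0.544], [-0.544, -0.002, 0.839]]
ft_force: [-0.9, -1.1, -5.1]
grip_width: 0.0549
```

>>> carry_out(motion=[[[0,0,0,0,-0.03,0,4],[0,0,0,0,-0.03,0,4],[0,0,0,0,-0.03,0,4],[0,0,0,0,-0.03,0,4],[0,0,0,0,-0.03,0,4]]])

```text
time_s: 12.68
position: [0.4581, -0.3189, 0.1462]
tool_rot: [[-0.006, 1.0, 0.003], [-0.85, -0.004, -0.527], [-0.527, -0.006, 0.85]]
ft_force: [-0.1, 0.3, -3.8]
grip_width: 0.0549
```

```bash
python3 - <<'E'
from h import *;from rig import env
go(env,[.452,-.3185,.139],yawR(-90,60))
o=env.observe();print(np.round(o['q'],1))
d={n:env.get_image(n) for n in('top','scene')}
a=np.hstack([d['top']['image'][140:360,240:500,::-1],d['scene']['image'][150:370,200:460,::-1]])
cv2.imwrite('pics/s7.png',cv2.resize(a,None,fx=1.5,fy=1.5))
E
```

```text
t 12.68 pos [ 0.4581 -0.3189  0.1462] w 0.0549 F [-0.1  0.3 -3.8] 
shift [ 0.35 -0.61 -0.63] rot [ 0.003 -0.032  0.006]
[-27.8  30.6 102.8 -81.4  49.7  31.9]
```

View pics/s7.png

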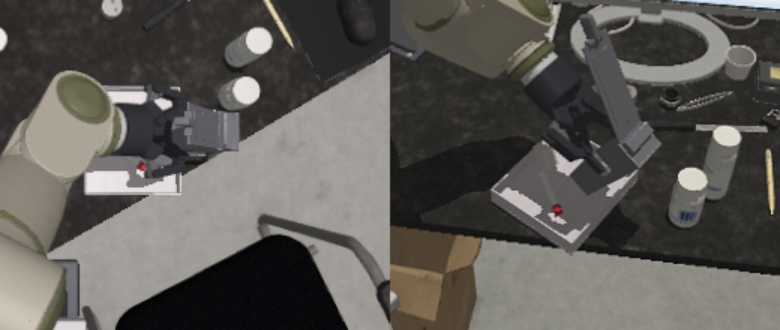

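The tube (red cap) lies in the tray and the wrist load has dropped from 5.4 to about 3.6 N, so the block appears to be out too. I'll raise the tub and turn it back upright.

>>> carry_out(motion=[[[-0.2,0,0,0,0.12,0,4],[-0.7,0,0,0,0.24,0,4],[-1.5,0,0,0,0.36,0,4],[-2.5,0,0,0,0.48,0,4],[-3.5,0,0,0,0.58,0,4]]])

```text
time_s: 13.2
position: [0.4581, -0.2887, 0.1642]
tool_rot: [[-0.008, 1.0, 0.0], [-0.458, -0.003, -0.889], [-0.889, -0.007, 0.458]]
ft_force: [-1.2, -0.5, -3.9]
grip_width: 0.0546
```

```bash
python3 - <<'E'
from h import *;from rig import env
go(env,[.452,-.32,.19],yawR(-90,0))
o=env.observe();print(np.round(o['q'],1))
E
```

```text
t 13.2 pos [ 0.4581 -0.2887  0.1642] w 0.0546 F [-1.2 -0.5 -3.9] 
shift [-0.86 -0.62  3.96] rot [-0.002  0.476  0.008]
[-34.7  22.5  92.9 -28.8  52.4 -19.3]
```

>>> carry_out(motion=[[[-0.3,0,0.4,0,0.1,0,4],[-0.6,0,1,0,0.2,0,4],[-1,0,1.5,0,0.3,0,4],[-1.5,0,2,0,0.4,0,4],[-2,0,2,0,0.476,0,4]]])

```text
time_s: 13.62
position: [0.4581, -0.2994, 0.1919]
tool_rot: [[-0.006, 1.0, -0.006], [-0.002, -0.006, -1.0], [-1.0, -0.006, 0.003]]
ft_force: [-0.4, -1.1, -2.6]
grip_width: 0.055
```

```bash
python3 - <<'E'
from h import *;from rig import env
go(env,[.44,-.19,.19],yawR(-60,0))
d=env.get_image('scene');o=env.observe();print(np.round(o['q'],1))
cv2.imwrite('pics/s8.png',cv2.resize(d['image'][150:370,200:460,::-1],None,fx=2,fy=2))
E
```

```text
t 13.62 pos [ 0.4581 -0.2994  0.1919] w 0.055 F [-0.4 -1.1 -2.6] 
shift [  0.18  -1.87 -10.93] rot [-0.529  0.001  0.007]
[-45.5  24.1  79.4  -0.3  76.8 -45. ]
```

View pics/s8.png

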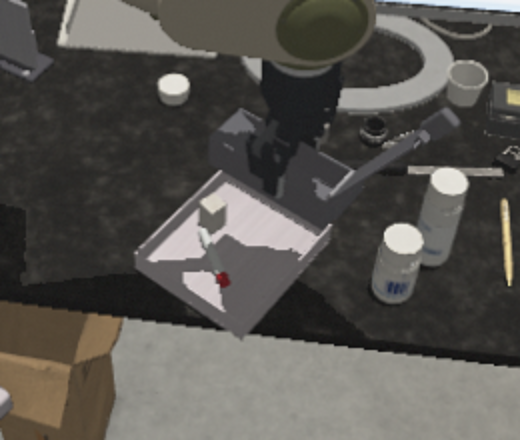

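Block at (212,210) and tube from (203,235) to (222,280) both lie in the tray. I'll carry the empty tub back to the bench spot to the left of the tray.

>>> carry_out(motion=[[[0,-0.2,-2,-0.1,0,0,4],[0,-0.6,-4.5,-0.21,0,0,4],[0,-1,-7,-0.32,0,0,4],[0,-1.5,-9.2,-0.43,0,0,4],[0,-1.9,-11,-0.53,0,0,4]]])

```text
time_s: 14.08
position: [0.4389, -0.1862, 0.1899]
tool_rot: [[-0.009, 0.862, 0.506], [-0.007, 0.506, -0.862], [-1.0, -0.012, 0.001]]
ft_force: [0.2, 0.3, -3.2]
grip_width: 0.0542
```

```bash
python3 - <<'E'
from h import *;from rig import env
go(env,[.43,-.07,.19],yawR(-30,0))
E
```

```text
t 14.08 pos [ 0.4389 -0.1862  0.1899] w 0.0542 F [ 0.2  0.3 -3.2] 
shift [ -0.09   5.12 -10.47] rot [-0.516 -0.002  0.012]
```

>>> carry_out(motion=[[[0,1,-2,-0.1,0,0,4],[0,2,-4.2,-0.21,0,0.002,4],[0,3,-6.3,-0.32,0,0.005,4],[0,4.1,-8.5,-0.43,-0.002,0.01,4],[0,5.1,-10.5,-0.516,-0.002,0.012,4]]])

```text
time_s: 14.5
position: [0.4305, -0.0702, 0.1894]
tool_rot: [[0.002, 0.501, 0.866], [-0.0, 0.866, -0.501], [-1.0, 0.0, 0.002]]
ft_force: [0.8, 0.4, -3.4]
grip_width: 0.0545
```

```bash
python3 - <<'E'
from h import *;from rig import env
go(env,[.42,.03,.13],yawR(0,0))
E
```

```text
t 14.5 pos [ 0.4305 -0.0702  0.1894] w 0.0545 F [ 0.8  0.4 -3.4] 
shift [ 5.93  8.14 -5.94] rot [-0.524  0.002 -0.   ]
```

>>> carry_out(motion=[[[0.5,1.6,-1.2,-0.1,0,0,4],[1.5,3.2,-2.4,-0.21,0,0,4],[3,4.8,-3.6,-0.32,0,0,4],[4.5,6.5,-4.8,-0.43,0,0,4],[6,8.1,-5.9,-0.524,0,0,4]]])

```text
time_s: 14.92
position: [0.4209, 0.0293, 0.1292]
tool_rot: [[0.003, -0.0, 1.0], [-0.001, 1.0, 0.0], [-1.0, -0.001, 0.003]]
ft_force: [1.0, 0.1, -2.8]
grip_width: 0.0545
```

```bash
python3 - <<'E'
from h import *;from rig import env
go(env,[.42,.03,.026],yawR(0,0))
E
```

```text
t 14.92 pos [0.4209 0.0293 0.1292] w 0.0545 F [ 1.   0.1 -2.8] 
shift [10.31  0.07 -0.11] rot [0.    0.003 0.001]
```

>>> carry_out(motion=[[[3,0,0,0,0,0,4],[6,0,0,0,0,0,4],[9,0,0,0,0,0,4],[10.1,0,0,0,0,0,4],[10.1,0,0,0,0,0,4]]])

```text
time_s: 15.33
position: [0.4203, 0.0288, 0.0267]
tool_rot: [[-0.003, 0.005, 1.0], [0.001, 1.0, -0.005], [-1.0, 0.001, -0.003]]
ft_force: [-0.9, -0.1, -3.5]
grip_width: 0.0544
```

>>> carry_out(motion=[[[0.1,0,0,0,0,0,4],[0.25,0,0,0,0,0,4],[0.4,0,0,0,0,0,4],[0.6,0,0,0,0,0,4],[0.7,0,0,0,0,0,4]]])

```text
time_s: 15.75
position: [0.4222, 0.0285, 0.0226]
tool_rot: [[0.003, 0.006, 1.0], [0.001, 1.0, -0.006], [-1.0, 0.001, 0.003]]
ft_force: [-5.9, 1.9, 30.6]
grip_width: 0.0547
```

Contact with the bench, so I'll release and retreat.

>>> carry_out(motion=[[[-0.2,0,0,0,0,0,4],[-0.2,0,0,0,0,0,6],[-0.2,0,0,0,0,0,8.54],[-0.2,0,0,0,0,0,8.54],[-0.2,0,0,0,0,0,8.54]]])

```text
time_s: 16.17
position: [0.4218, 0.0286, 0.0236]
tool_rot: [[0.002, 0.006, 1.0], [0.002, 1.0, -0.006], [-1.0, 0.002, 0.002]]
ft_force: [0.3, 0.9, 0.5]
grip_width: 0.0852
```

>>> carry_out(motion=[[[-2,0,0,0,0,0,8.54],[-6,0,0,0,0,0,8.54],[-10,0,0,0,0,0,8.54],[-14,0,0,0,0,0,8.54],[-18,0,0,0,0,0,8.54]]])

```text
time_s: 16.58
position: [0.4209, 0.0284, 0.2056]
tool_rot: [[0.001, 0.006, 1.0], [0.002, 1.0, -0.006], [-1.0, 0.002, 0.001]]
ft_force: [1.3, 0.6, 0.2]
grip_width: 0.0855
```

```bash
python3 - <<'E'
from h import *;from rig import env
go(env,[.42,.03,.2],yawR(0,0))
d={n:env.get_image(n) for n in('wrist','scene','top')}
b=d['scene']['image'][130:370,120:460,::-1];w=cv2.resize(d['wrist']['image'][:,:,::-1],(340,255))
a=np.vstack([b,w]);t=d['top']['image'][:,100:,::-1];o=np.zeros((495,800,3),np.uint8);o[:,:340]=a;o[:420,340:]=t
cv2.imwrite('pics/s9.png',o)
g=d['top']
E
```

```text
t 16.58 pos [0.4209 0.0284 0.2056] w 0.0855 F [1.3 0.6 0.2] 
shift [ 0.56  0.15 -0.09] rot [-0.006  0.001 -0.002]
```

View pics/s9.png

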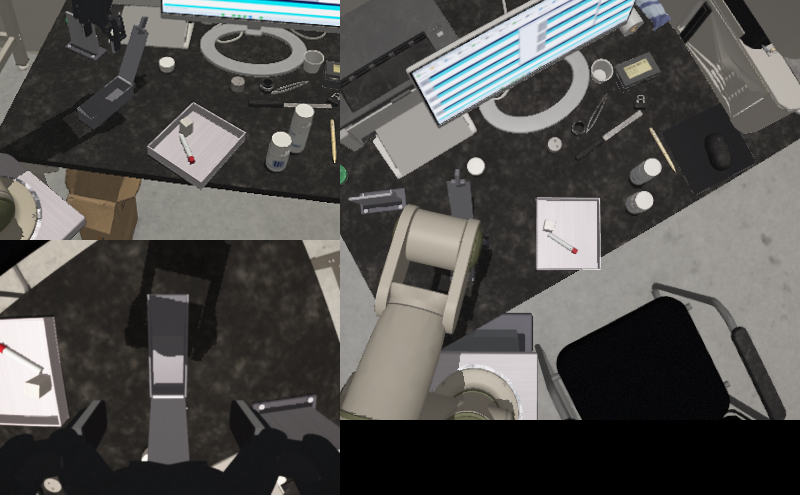

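The tub stands empty and released with its lid back. The block (549,226) and tube (562,242) are well inside the tray, and the bottles and jar have not moved.

```bash
python3 -c "
from rig import env
print(env.close_job())"
```

```text
the job is handed in; nothing more can be done
None
```

The job is done and handed in at 16.6 s of the 72 s allowed; no verdict is reported.

**What I did:**
- I lifted the shut tub off the stand and set it flat on the bench between the stand and the tray.
- I swung the lid back by its tab until it snapped over and stayed open.
- I tipped the contents out at about 58° low over the tray, then set the empty tub back on the bench to the left of the tray.

**Last checks:** The final pictures show:
- **Contents:** the block and tube lie inside the tray, with the block about 30 mm in from the wall.
- **Tub:** it stands upright, released and well clear of the tray, with its lid still back.
- **Bottles and jar:** by eye they stand where they started; I did not measure them again.

**What did not go cleanly:**
- **Joint 4 limit:** during the tip it came up to its limit (-81.4° against -81.47°) and the arm stopped a few millimetres off its target. It did not visibly pass the limit, and the contents still landed in the tray.
- **Final set-down:** it pressed about 31 N on the wrist, well under the 120 N limit.
- **Tub shift:** opening the lid slid the tub about 7 mm along the bench. I measured this and allowed for it before gripping again.

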